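# Clip the last wheel onto a wooden toy cart

## Task

Finish the toy cart on its stand: slide the loose wheel inward on its axle until it stops, then take the larger of the two steel clips out of the wooden rack, feel for the groove just outside the wheel's hub, and press the clip down into it until it snaps fully home around the axle; then let go. Work gently: push on the wheel and the axle only as hard as needed (well under 30 N) and leave the small clip in the rack.

Things in the scene. Friction and masses are not known exactly. Their poses are not given: they have to be found in the camera images.
- cart: Toy cart 190 mm long (own x), 70 mm wide (y), fixed on a stand. Origin on the desk under its middle, z up. Level axles along y at x = -55 and +55 mm, 75 mm above the desk. Three 80 mm wheels are already clipped on, clip tabs up to 121 mm above the desk; the loose, unclipped wheel is the one at x = -55 mm on the -y side. The cab on top is 149 mm above the desk, within 28 mm of y = 0.
- axle_root (a point): Where the bare axle leaves the cart's side, on its axis; axes as the cart's, the axle points to -y. It is a 20 mm metal rod with a groove near its end. Axle, groove and the wheel's stop together lie up to 8 mm either way along y from nominal (stiff end float, differs each time, not measured): feel or look for it. Height and x are true.
- groove_nominal (a point): Nominal groove centre on the axle's axis, 55 mm in -y from axle_root, fixed to the cart, axes as the cart's; the real groove is up to 8 mm nearer or farther along y. Groove: 8.5 mm wide along y, 14 mm diameter in the 20 mm axle; outside it (-y) a 10 mm long end of full diameter. With the wheel home, the hub's end face is 2 mm inward of the groove's inner edge.
- wheel (a joint): Slide of the loose wheel, m: 0 = home at its stop on the axle, growing outward (cart's -y) to 0.03; starts at 0.012 to 0.022, hub over the groove. Friction about 2 N; it does not turn. Disc 80 mm diameter, 14 mm thick; before it (-y) a hub 28 mm diameter, 25 mm long. At home the disc's outer face is 31 mm in +y from the real groove's centre; push it there, above the hub.
- clip: The larger steel clip, 6 mm thick (own y), 26 mm wide (x), 42 g, upright in one of the rack's slots, mouth down. Origin at its bore's centre, z up to the tab. The crown closes the bore 7.3 mm above the origin; two sprung arms hang 9 to 13 mm to either side. Seated, the origin is on the axle's axis within 1 mm, own y along the axle.
- clip_tab (a point): Middle of the clip's tab, 36 mm above the bore's centre, axes as the clip's. The tab to grip is 16 mm wide in x, 8 mm in y, from 12 to 46 mm above the bore's centre. Held there, keep the gripper 17 mm or more above the axle's axis to clear the hub.
- clip_mouth (a point): Middle of the clip's mouth, between its two round lips (5 mm diameter, 9 mm apart), 6.5 mm below the bore's centre, axes as the clip's. Pressed down, the lips meet the groove when the bore's centre is about 13 mm above the axle's axis, the full diameter at about 17 mm. Snapping in takes about 9 N; on the full diameter it only gets stiff, to over 30 N within 4 mm.
- small_clip: Smaller steel clip, 19 mm wide with an 11 mm wide tab, in the rack's other slot; does not fit, to be left there. Origin at the centre of its bore, 19 mm above the desk.
- rack: Fixed wooden block 70 x 120 mm, 30 mm high, with two slots 30 mm (x) by 8 mm (y), 20 mm deep, at y = -32 and +32 mm. Origin at the centre of its underside. The clips' origins are 19 mm above the desk there.

How it is judged:
By the outcome, as a careful person would: the job done as asked, in the order asked, and still so for the second after the job is handed in, with the robot touching nothing.
It also fails if it takes over 72 s, if anything falls off the work surface, if the arm or the gripper's body presses on something with over 40 N, if the wrist force passes 120 N, or if a joint passes its speed limit or range.

## Robot

A 7-joint arm with a two-finger parallel gripper is mounted at the origin on the work surface. World frame = base frame: x ahead of the robot, y to its left, z up, the work surface at z = 0. Lengths are in m, angles in rad, forces in N, time in s.
With the tool pointing down it reaches from about 0.4 to 0.85 m from the base axis. Payload 6.9 kg.
Tool frame: the origin (TCP) lies on the centre line of the jaws, within the pads' length; the fingertips stand 11 mm ahead of it and the grasp point (between the pads) lies 8 mm behind it (robot.tip_extent is the distance from the TCP to the fingertips, in m); y points along the fingers, x is the direction in which the jaws open and shut, and the axes are right-handed (so a half turn about y gives the same grasp; the last joint's range is limited). The gripper opens to 85 mm and grips with 20 to 120 N. Pads are 22 mm wide; open, the fingers measure 114 mm over their backs; the gripper's body (76 mm by 85 mm) begins 54 mm behind the grasp point. The pads swing forward as they close: fully open they stand 13 mm farther back than shut.
Start: joints at [1.349, 0.507, -0.238, 1.5, 0.126, 1.149, -0.155], TCP at [0.201, -0.592, 0.242] pointing down, gripper open.
Joint ranges: [-3.08, 3.08], [-0.24, 2.05], [-1.43, 1.35], [0, 2.5], [-1.52, 4.66], [0.17, 1.96], [-2.89, 2.89]. Speed limits (rad/s): [2.39, 2.39, 3.14, 3.14, 3.14, 3.14, 3.14].

## Interface

Orientations are given as a unit quaternion [w, x, y, z].
In Python, from cell import telemetry, optics, workorder, robot gives the robot as it stands.
- The arm moves only by the shell command python3 -m handwheel 'ROWS' [OPENING] [FORCE]. ROWS is JSON, a list that holds one entry, the list of rows, each a list of 6 numbers: the shift along the world's x, y, z in m, then the turn, a rotation vector about the world's x, y, z in rad. A call has 1 to 8 rows; each row is the pose to reach, as a shift and turn from the pose commanded when the call began; what a row does not reach only later rows make up. A row lasts 1/10 s, in which the tool goes at most 50 mm and 8.59 degrees, less where a joint would pass 70% of its speed; a pose out of reach is approached as far as the arm can. A call with a gripper value outside its range is refused whole. OPENING is the closure, from 0 (fully open) to 1 (shut), set as the call begins (- or left out, the last holds). The fingers move at their own pace and stop on an object; FORCE is the grip in N (left out, the last holds). Time passes only in rows, so rows that repeat a pose let the fingers close. It gives the time, the measured TCP pose, the force and the opening at its end, in the units of the state.
- telemetry.sense(): the state, without advancing time (a new reading comes with each control period).
- optics.snapshot(name): name is "scene" or "top" or "wrist"; returns the picture (384x512x3 uint8, red, green, blue); there is no depth.
- optics.get_calibration(name): a dict with "fx", "fy", "cx", "cy" (pixels), "world_to_cam" (4x4, takes a point from world to camera coordinates). Camera axes: x right, y down, z forward; pixel columns grow to the right and rows downward; lengths in m; the calibration is good to about 2 mm. The wrist camera is an equidistant fisheye: a pixel r from the principal point sees the ray r / f radians off the axis. A picture is of the moment at which its call begins: read the wrist's pose just before it. get_calibration takes no time and is no camera call; for the wrist camera it gives the pose at the moment of the call.
- workorder.close_job(): hands the job in, once; it reports no verdict.
The state is a dict: "time": time; "qpos": joint angles; "qvel": joint speeds; "joint_efforts": joint torques, N m; "ee_pos": TCP position; "tool_rot": TCP orientation; "contact_force": force on the tool from outside, world axes, zero at the start; "ft_torque": the same for the moment, N m; "gripper_width": finger opening in m.
Only numpy, scipy, OpenCV 4.12 (cv2) and the standard library are available. Lean on these libraries where they do the work, as an engineer would, in place of code of your own. Each camera call takes 0.05 s, during which the arm holds its last target.

## Working session

There is one attempt and no reset: what is moved stays moved. The work goes in short steps, Python scripts to look and compute and a shell command to move; the robot and the scene stay as the last step left them, time stands still between calls to the robot, and variables do not carry over. Pictures are saved under pics/ and viewed, and the job is handed in when it is done.

```bash
ls; mkdir -p pics
python3 - <<'E'
from cell import telemetry, optics, robot
import cv2
print(telemetry.sense())
for n in ["scene","top","wrist"]:
    im=optics.snapshot(n); cv2.imwrite(f"pics/{n}0.png",im[:,:,::-1]); print(n,optics.get_calibration(n))
E
```

```text
pics
{'time': 0.0, 'qpos': array([ 1.3485308 ,  0.50831875, -0.23750267,  1.50113694,  0.12569464,
        1.14889529, -0.15483249]), 'qvel': array([ 0.00145318, -0.00139364,  0.0002052 , -0.00083773, -0.00135576,
       -0.00076963,  0.00194495]), 'joint_efforts': array([-4.07157495e-04, -6.20587349e+01, -2.18654193e+00, -2.49651539e+01,
        1.26902416e-02,  1.18700269e-02, -9.49509740e-06]), 'ee_pos': array([ 0.20096599, -0.59129747,  0.24143932]), 'tool_rot': array([ 0.57522063, -0.57451541,  0.41225321, -0.41121838]), 'contact_force': array([-0.59276914,  0.44414419,  0.2614383 ]), 'ft_torque': array([-0.04111627,  0.03558834,  0.00898811]), 'gripper_width': 0.08515081111576445}
scene {'fx': 362.0542679590786, 'fy': 362.0542679590786, 'cx': 253.5574130969707, 'cy': 195.06300507413835, 'world_to_cam': array([[ 0.84914737,  0.52798762, -0.01333458, -0.45028882],
       [ 0.29013225, -0.48741084, -0.82356174, -0.12379626],
       [-0.44132983,  0.6954565 , -0.56706988,  0.99803105],
       [ 0.        ,  0.        ,  0.        ,  1.        ]])}
top {'fx': 497.23622241327354, 'fy': 497.23622241327354, 'cx': 250.87932113608187, 'cy': 194.67492973208817, 'world_to_cam': array([[-0.01607966, -0.99973088, -0.01672144, -0.06713968],
       [-0.98712928,  0.01853384, -0.1588467 ,  0.5721363 ],
       [ 0.15911386,  0.01395202, -0.98716165,  0.9214957 ],
       [ 0.        ,  0.        ,  0.        ,  1.        ]])}
wrist {'fx': 297.3186396354542, 'fy': 297.3186396354542, 'cx': 255.22015645771012, 'cy': 195.63005264225944, 'world_to_cam': array([[ 0.32117425, -0.94701957, -0.00101399, -0.62551549],
       [-0.89426808, -0.30363602,  0.32877008, -0.04206772],
       [-0.31165958, -0.10468571, -0.94440945,  0.38099141],
       [ 0.        ,  0.        ,  0.        ,  1.        ]])}
```

View pics/scene0.png

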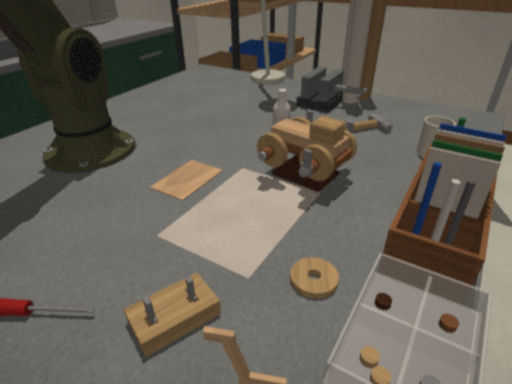

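View pics/top0.png

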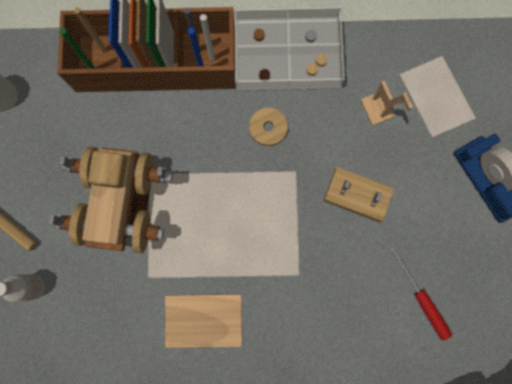

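View pics/wrist0.png

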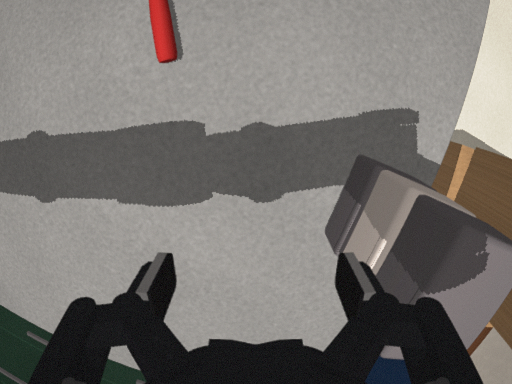

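The scene and top views show the cart at top-view px (115,200), with bright axle ends on its right side at (165,174) and (155,234), and the rack at (359,194) with its two clips. The wrist view shows only desk. I'll zoom in on the cart and rack.

Run:
```python
import cv2, numpy as np
t=cv2.imread("pics/top0.png"); s=cv2.imread("pics/scene0.png")
cv2.imwrite("pics/t_cart.png",cv2.resize(t[135:260,40:200],None,fx=4.8,fy=4.8,interpolation=cv2.INTER_CUBIC))
a=cv2.resize(t[160:230,315:405],(450*1,350),interpolation=cv2.INTER_CUBIC)
b=cv2.resize(s[265:355,115:235],(467,350),interpolation=cv2.INTER_CUBIC)
cv2.imwrite("pics/racks.png",np.hstack([a[:,:390],b[:,:400]]))
cv2.imwrite("pics/s_cart.png",cv2.resize(s[105:195,245:395],None,fx=5,fy=5,interpolation=cv2.INTER_CUBIC))
```

```text
(no output)
```

View pics/t_cart.png

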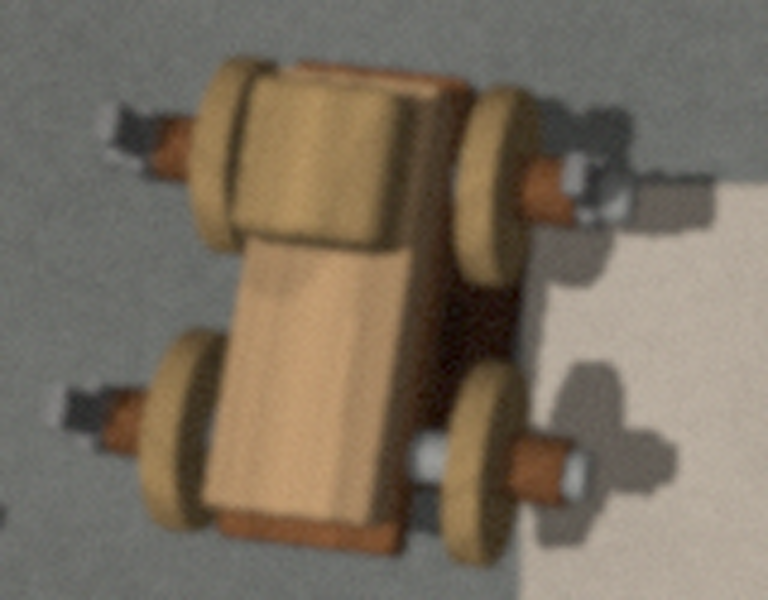

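View pics/racks.png

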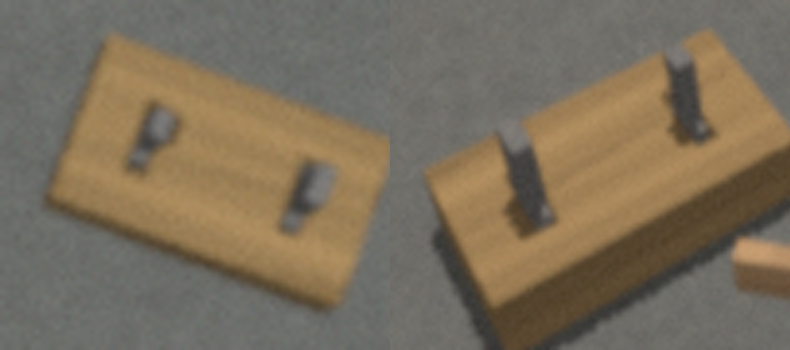

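View pics/s_cart.png

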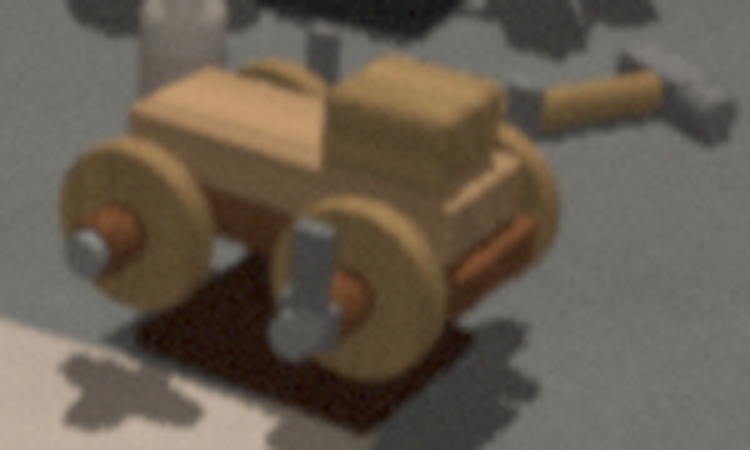

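```bash
cat > h.py <<'E'
import numpy as np, cv2
from cell import telemetry, optics, robot
from scipy.spatial.transform import Rotation as Ro
def Rq(q): return Ro.from_quat(np.r_[q[1:],q[0]])
def ray(c,uv,wrist=False):
    uv=np.atleast_2d(np.array(uv,float)); x=(uv[:,0]-c['cx'])/c['fx']; y=(uv[:,1]-c['cy'])/c['fy']
    if wrist:
        th=np.hypot(x,y); k=np.where(th>1e-9,np.sin(th)/np.maximum(th,1e-9),1); d=np.c_[x*k,y*k,np.cos(th)]
    else: d=np.c_[x,y,np.ones_like(x)]
    d/=np.linalg.norm(d,axis=1,keepdims=True)
    R=c['world_to_cam'][:3,:3];t=c['world_to_cam'][:3,3]
    return -R.T@t, d@R
def onz(c,uv,z,wrist=False):
    o,d=ray(c,uv,wrist); return o+d*((z-o[2])/d[:,2:3])
def proj(c,P,wrist=False):
    P=np.atleast_2d(P); R=c['world_to_cam'][:3,:3];t=c['world_to_cam'][:3,3]
    q=P@R.T+t; 
    if wrist:
        r=np.hypot(q[:,0],q[:,1]); th=np.arctan2(r,q[:,2]); return np.c_[c['cx']+c['fx']*th*q[:,0]/r, c['cy']+c['fy']*th*q[:,1]/r]
    return np.c_[c['cx']+c['fx']*q[:,0]/q[:,2], c['cy']+c['fy']*q[:,1]/q[:,2]]
def tri(rays):
    A=0;b=0
    for o,d in rays:
        d=d.ravel(); M=np.eye(3)-np.outer(d,d); A=A+M; b=b+M@o
    return np.linalg.solve(A,b)
def snap(n,f):
    c=optics.get_calibration(n); im=optics.snapshot(n); cv2.imwrite(f,im[:,:,::-1]); return im,c
E
python3 - <<'E'
from h import *
np.set_printoptions(precision=4,suppress=True)
print(robot.tip_extent, [a for a in dir(robot) if a[0]!='_'])
s=telemetry.sense(); print(Rq(s['tool_rot']).as_matrix())
c=optics.get_calibration('top')
z=lambda x,y:(40+x/4.8,135+y/4.8)
print("axle tip",onz(c,z(578,475),.075))
print("front/rear right wheel tops",onz(c,[z(508,185),z(482,462)],.1))
print("body right edge",onz(c,[z(413,240),z(370,525)],.12), "left",onz(c,[z(245,240),z(205,500)],.12))
w=lambda x,y:(315+x/5,160+y/5)
print("rack corners",onz(c,[w(112,36),w(50,203),w(335,308),w(390,135)],.03))
print("tabs top",onz(c,[w(162,122),w(322,182)],.065))
E
```

```text
0.011 ['Unreachable', 'tip_extent']
[[ 0.322  -0.0005  0.9468]
 [-0.9468  0.0013  0.322 ]
 [-0.0013 -1.     -0.    ]]
axle tip [[0.495  0.0924 0.075 ]]
front/rear right wheel tops [[0.6053 0.116  0.1   ]
 [0.4985 0.124  0.1   ]]
body right edge [[0.5807 0.1469 0.12  ]
 [0.4741 0.1603 0.12  ]] left [[0.5819 0.2104 0.12  ]
 [0.4844 0.2218 0.12  ]]
rack corners [[ 0.6254 -0.2497  0.03  ]
 [ 0.5588 -0.2224  0.03  ]
 [ 0.5154 -0.3316  0.03  ]
 [ 0.5834 -0.3571  0.03  ]]
tabs top [[ 0.584  -0.2614  0.065 ]
 [ 0.5598 -0.3208  0.065 ]]
```

Run:
```python
from h import *
np.set_printoptions(precision=4,suppress=True)
s=telemetry.sense(); c=optics.get_calibration('wrist'); R=c['world_to_cam'][:3,:3]
cp=-R.T@c['world_to_cam'][:3,3]; T=Rq(s['tool_rot']).as_matrix()
print(cp, "tool frame",T.T@(cp-s['ee_pos']), "axis",T.T@R[2])
```

```text
[ 0.282  -0.5653  0.373 ] tool frame [ 0.0011 -0.1314  0.0851] axis [ 0.      0.9444 -0.3287]
```

```bash
python3 -m handwheel '[[[0.044,0.03,0,0,0,0.11],[0.088,0.06,0,0,0,0.22],[0.132,0.09,0,0,0,0.33],[0.176,0.12,0,0,0,0.44],[0.22,0.15,-0.01,0,0,0.55],[0.264,0.18,-0.02,0,0,0.66],[0.308,0.21,-0.03,0,0,0.77],[0.349,0.242,-0.042,0,0,0.867]]]' && python3 -m handwheel '[[[0,0,0,0,0,0],[0,0,0,0,0,0],[0,0,0,0,0,0]]]'
python3 - <<'E'
from h import *
im,c=snap('wrist','pics/w1.png')
E
```

```text
time: 0.95
ee_pos: [0.5292, -0.3654, 0.2059]
tool_rot: [-0.695, 0.695, -0.131, 0.131]
contact_force: [-0.4, -0.8, 0.3]
gripper_width: 0.0851
time: 1.25
ee_pos: [0.5267, -0.3677, 0.2061]
tool_rot: [-0.694, 0.695, -0.133, 0.132]
contact_force: [0.1, 0.2, -0.6]
gripper_width: 0.0853
```

View pics/w1.png

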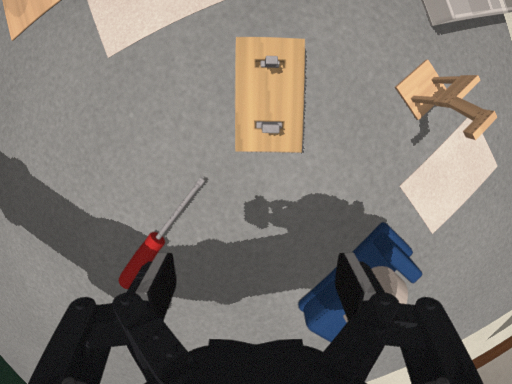

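Wrist view: the rack is at px (236–305, 38–152). Its clips are at (271,62) and (269,128); the lower one is wider, so that's the larger clip. Measuring it now.

Run:
```python
from h import *
np.set_printoptions(precision=4,suppress=True)
im=cv2.imread('pics/w1.png')
cv2.imwrite('pics/w1z.png',cv2.resize(im[25:165,220:320],None,fx=4,fy=4,interpolation=cv2.INTER_CUBIC))
c=optics.get_calibration('wrist')
p=onz(c,[(236,38),(305,38),(303,152.5),(236,151.5)],.03,True);print("rack corners",p,p.mean(0))
s=telemetry.sense();print(Rq(s['tool_rot']).as_matrix())
d=(p[0]+p[1]-p[2]-p[3]);print("rack y ang",np.degrees(np.arctan2(d[1],d[0])))
```

```text
rack corners [[ 0.5629 -0.2266  0.03  ]
 [ 0.6283 -0.2513  0.03  ]
 [ 0.5835 -0.3638  0.03  ]
 [ 0.518  -0.3369  0.03  ]] [ 0.5731 -0.2947  0.03  ]
[[ 0.9291 -0.0009  0.3699]
 [-0.3699 -0.0009  0.9291]
 [-0.0005 -1.     -0.0012]]
rack y ang 68.06069812923351
```

View pics/w1z.png

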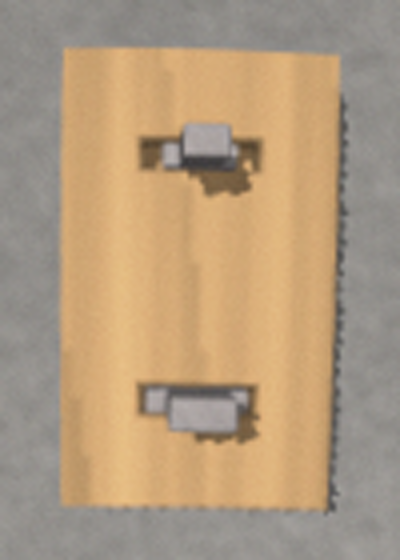

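Run:
```python
from h import *
np.set_printoptions(precision=4,suppress=True)
c=optics.get_calibration('wrist')
g=lambda x,y:(220+x/4-.375,25+y/4-.375)
big=onz(c,[g(203,414),g(168,410),g(238,416)],.065,True);print(big)
ct=optics.get_calibration('top'); o=ray(c,g(203,414),True)
w=lambda x,y:(315+x/5-.4,160+y/5-.4)
# top-view tab top
print(tri([o,ray(ct,w(320,182))]), onz(ct,w(320,182),.065))
d=big[2]-big[1];print(np.degrees(np.arctan2(d[1],d[0])),np.linalg.norm(d))
r=np.radians(-21.9);print("slot nominal",np.array([.5731,-.2947])-.032*np.array([-np.sin(r),np.cos(r)]))
```

```text
[[ 0.5602 -0.323   0.065 ]
 [ 0.5531 -0.3192  0.065 ]
 [ 0.5676 -0.3263  0.065 ]]
[ 0.5613 -0.3231  0.0544] [[ 0.5606 -0.3193  0.065 ]]
-26.26735218668281 0.01610645797328295
slot nominal [ 0.5612 -0.3244]
```

```bash
python3 -m handwheel '[[[-0.005,0.048,0,0,0,0.033],[-0.01,0.096,0,0,0,0.066],[-0.016,0.144,0,0,0,0.1],[-0.021,0.192,0,0,0,0.13],[-0.026,0.24,0,0,0,0.163],[-0.031,0.288,0,0,0,0.196],[-0.036,0.336,0,0,0,0.23],[-0.042,0.384,0,0,0,0.26]]]' 1 30 && python3 -m handwheel '[[[0,0,0,0,0,0],[0,0,0,0,0,0],[0,0,0,0,0,0]]]'
python3 - <<'E'
from h import *
im,c=snap('wrist','pics/w2.png')
import pickle;pickle.dump(c,open('w2.pkl','wb'))
E
```

```text
time: 2.1
ee_pos: [0.4854, 0.0175, 0.207]
tool_rot: [-0.706, 0.706, -0.041, 0.042]
contact_force: [2.2, -0.1, 0.5]
gripper_width: 0.0005
time: 2.4
ee_pos: [0.4859, 0.0152, 0.2064]
tool_rot: [-0.705, 0.706, -0.042, 0.042]
contact_force: [0.3, 0.3, -0.1]
gripper_width: -0.0002
```

View pics/w2.png

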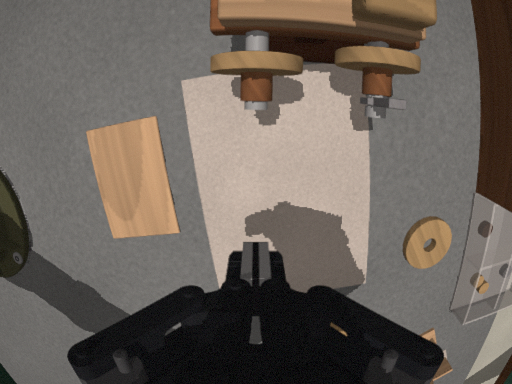

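Run:
```python
import cv2
im=cv2.imread('pics/w2.png')
cv2.imwrite('pics/w2z.png',cv2.resize(im[0:125,200:425][:, :],None,fx=3.5,fy=3.5,interpolation=cv2.INTER_CUBIC))
cv2.imwrite('pics/w2y.png',cv2.resize(im[20:120,200:310],None,fx=6,fy=6,interpolation=cv2.INTER_CUBIC))
```

```text
(no output)
```

View pics/w2y.png

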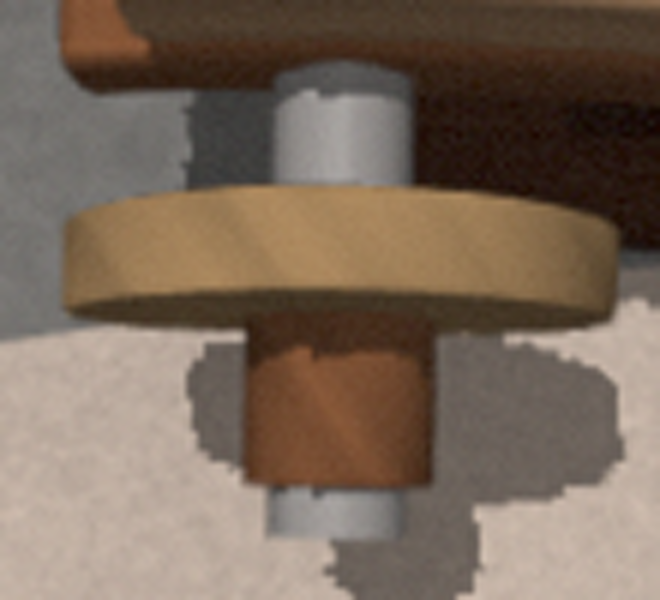

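View pics/w2z.png

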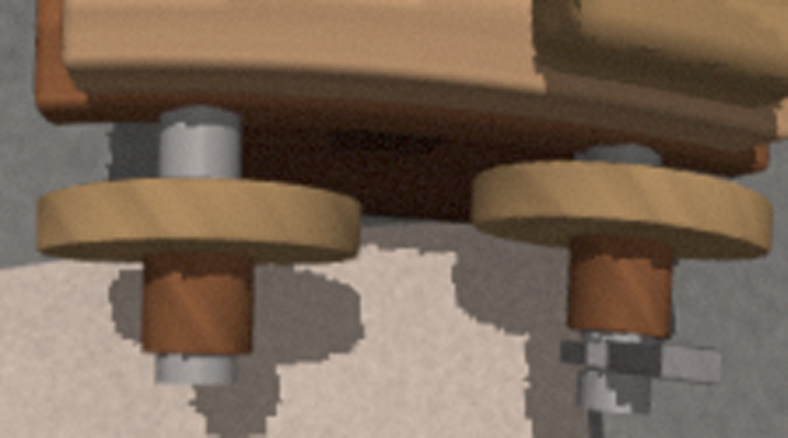

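Run:
```python
from h import *
import pickle
np.set_printoptions(precision=4,suppress=True)
c=pickle.load(open('w2.pkl','rb'))
print('cam',-c['world_to_cam'][:3,:3].T@c['world_to_cam'][:3,3])
g=lambda x,y:(200+x/6-.42,20+y/6-.42)
P=onz(c,[g(336,515),g(344,130)],.075,True);print(P)
d=P[1]-P[0];print("axle y dir",np.degrees(np.arctan2(d[1],d[0])))
print("tip",onz(c,[g(336,540)],.085,True),onz(c,[g(336,540)],.075,True))
W=onz(c,[g(63,230),g(63,300),g(618,225),g(616,310)],.075,True);print("wheel sides",W)
print("disc top outer edge, z115",onz(c,[g(340,290)],.115,True),"hub end",onz(c,[g(338,487)],.089,True))
# top-camera check
ct=optics.get_calibration('top');print("top tip",onz(ct,(40+578/4.8,135+475/4.8),.075))
h=lambda x,y:(200+x/3.5-.36,y/3.5-.36)
print("front wheel disc outer edge top",onz(c,[h(620,238)],.115,True),"hub end",onz(c,[h(617,330)],.089,True),"axle tip",onz(c,[h(612,405)],.08,True))
s=telemetry.sense();print(s['ee_pos'],Rq(s['tool_rot']).as_matrix())
```

```text
cam [0.4968 0.0985 0.3377]
[[0.4959 0.09   0.075 ]
 [0.5039 0.1467 0.075 ]]
axle y dir 81.95795648563598
tip [[0.4955 0.0868 0.085 ]] [[0.4955 0.0863 0.075 ]]
wheel sides [[0.462  0.1375 0.075 ]
 [0.4607 0.1271 0.075 ]
 [0.5416 0.1287 0.075 ]
 [0.5399 0.116  0.075 ]]
disc top outer edge, z115 [[0.4999 0.1192 0.115 ]] hub end [[0.4967 0.0943 0.089 ]]
top tip [[0.495  0.0924 0.075 ]]
front wheel disc outer edge top [[0.5928 0.1137 0.115 ]] hub end [[0.6011 0.0923 0.089 ]] axle tip [[0.6021 0.0726 0.08  ]]
[0.4859 0.0151 0.2063] [[ 0.9928  0.      0.1198]
 [-0.1198 -0.001   0.9928]
 [ 0.0001 -1.     -0.001 ]]
```

```bash
python3 -m handwheel '[[[0.006,0.04,-0.03,0,0,-0.015],[0.006,0.045,-0.06,0,0,-0.015],[0.006,0.045,-0.085,0,0,-0.015],[0.006,0.045,-0.098,0,0,-0.015],[0.006,0.045,-0.098,0,0,-0.015],[0.006,0.045,-0.098,0,0,-0.015]]]' && python3 -m handwheel '[[[0.001,0.01,0,0,0,0],[0.003,0.02,0,0,0,0],[0.004,0.03,0,0,0,0],[0.0046,0.034,0,0,0,0],[0.0049,0.036,0,0,0,0],[0.0049,0.036,0,0,0,0],[0.0049,0.036,0,0,0,0]]]'
python3 - <<'E'
from h import *
s=telemetry.sense();print(s['ee_pos'],s['contact_force'],s['ft_torque'])
im,c=snap('wrist','pics/w3.png');im,c=snap('scene','pics/s3.png')
cv2.imwrite('pics/s3z.png',cv2.resize(im[60:200,200:400,::-1],None,fx=4,fy=4,interpolation=cv2.INTER_CUBIC))
E
```

```text
time: 3.05
ee_pos: [0.4921, 0.0613, 0.1085]
tool_rot: [-0.705, 0.706, -0.047, 0.047]
contact_force: [-0.1, 1.0, 0.1]
gripper_width: 0.0002
time: 3.75
ee_pos: [0.4965, 0.0982, 0.1083]
tool_rot: [-0.705, 0.706, -0.046, 0.046]
contact_force: [0.2, -0.4, -0.5]
gripper_width: -0.0
[0.49651346 0.09819298 0.10826528] [ 0.22301051 -0.41218764 -0.51810671] [-0.05754806  0.03226526  0.044623  ]
```

View pics/w3.png

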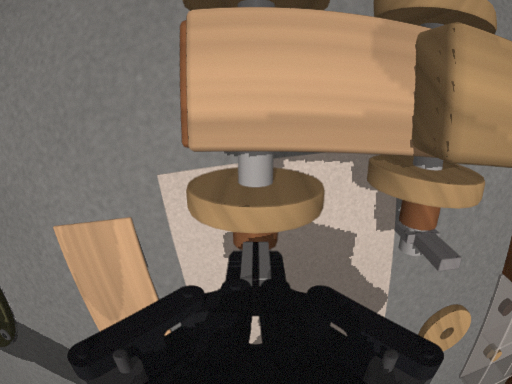

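View pics/s3z.png

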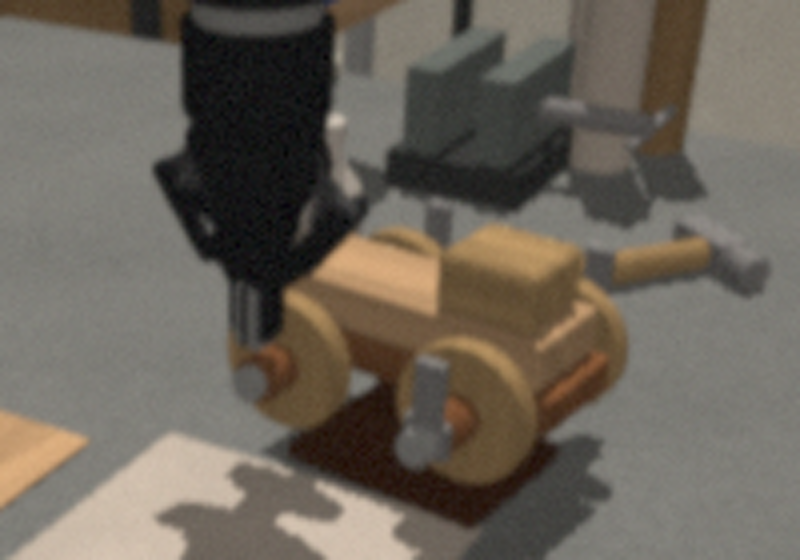

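The fingertips sit just outside the disc above the hub (wrist px 255,240), with no contact yet. Advancing in small steps.

```bash
for i in 1 2 ; do :; done; python3 -m handwheel '[[[0.0004,0.003,0,0,0,0],[0.0008,0.006,0,0,0,0],[0.001,0.008,0,0,0,0],[0.0014,0.010,0,0,0,0],[0.0014,0.010,0,0,0,0]]]'; python3 -m handwheel '[[[0.0003,0.002,0,0,0,0],[0.0005,0.004,0,0,0,0],[0.0008,0.006,0,0,0,0],[0.0008,0.006,0,0,0,0]]]'
```

```text
time: 4.35
ee_pos: [0.4981, 0.109, 0.1084]
tool_rot: [0.706, -0.706, 0.046, -0.046]
contact_force: [0.7, -0.2, -0.2]
gripper_width: 0.0001
time: 4.75
ee_pos: [0.4988, 0.1146, 0.1083]
tool_rot: [-0.706, 0.706, -0.046, 0.046]
contact_force: [0.8, -0.9, 0.5]
gripper_width: -0.0001
```

```bash
python3 -m handwheel '[[[0.0003,0.002,0,0,0,0],[0.0005,0.004,0,0,0,0],[0.0005,0.004,0,0,0,0]]]'; python3 -m handwheel '[[[0.0003,0.002,0,0,0,0],[0.0003,0.002,0,0,0,0]]]'; python3 -m handwheel '[[[0.0003,0.002,0,0,0,0],[0.0003,0.002,0,0,0,0]]]'
python3 - <<'E'
from h import *
im,c=snap('wrist','pics/w4.png')
E
```

```text
time: 5.05
ee_pos: [0.4994, 0.1189, 0.1083]
tool_rot: [0.706, -0.705, 0.046, -0.046]
contact_force: [-0.4, -1.2, -1.0]
gripper_width: 0.0002
time: 5.25
ee_pos: [0.4996, 0.1208, 0.1083]
tool_rot: [0.706, -0.705, 0.046, -0.046]
contact_force: [0.6, -1.2, -0.3]
gripper_width: 0.0002
time: 5.45
ee_pos: [0.4998, 0.1223, 0.1083]
tool_rot: [-0.705, 0.706, -0.046, 0.046]
contact_force: [0.1, -2.7, 0.4]
gripper_width: -0.0003
```

View pics/w4.png

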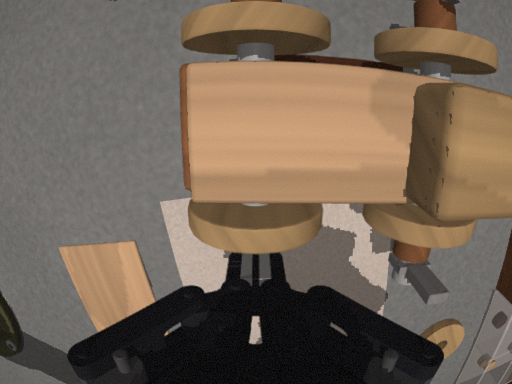

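The finger is now on the disc and the wheel is moving inward, with the disc at px (255,220). Continuing until it stops.

```bash
python3 -m handwheel '[[[0.0003,0.002,0,0,0,0],[0.0003,0.002,0,0,0,0]]]'; python3 -m handwheel '[[[0.0003,0.002,0,0,0,0],[0.0003,0.002,0,0,0,0]]]'; python3 -m handwheel '[[[0.0003,0.002,0,0,0,0],[0.0003,0.002,0,0,0,0]]]'
```

```text
time: 5.7
ee_pos: [0.4998, 0.1225, 0.1082]
tool_rot: [-0.704, 0.707, -0.047, 0.046]
contact_force: [-0.7, -7.5, 4.1]
gripper_width: -0.0003
time: 5.9
ee_pos: [0.4998, 0.1226, 0.1082]
tool_rot: [-0.703, 0.708, -0.048, 0.047]
contact_force: [-1.9, -12.2, 5.2]
gripper_width: -0.0003
time: 6.1
ee_pos: [0.4999, 0.1227, 0.1081]
tool_rot: [-0.702, 0.709, -0.049, 0.047]
contact_force: [-2.3, -16.5, 8.7]
gripper_width: -0.0003
```

Stopped with about 16 N, which is under the limit. Backing off, then looking.

```bash
python3 -m handwheel '[[[-0.001,-0.008,0,0,0,0],[-0.003,-0.03,0,0,0,0],[-0.006,-0.06,0.02,0,0,0],[-0.008,-0.09,0.05,0,0,0],[-0.01,-0.108,0.098,0,0,0],[-0.01,-0.108,0.098,0,0,0],[-0.01,-0.108,0.098,0,0,0]]]'
python3 - <<'E'
from h import *
im,c=snap('wrist','pics/w5.png')
import pickle;pickle.dump(c,open('w5.pkl','wb'))
cv2.imwrite('pics/w5z.png',cv2.resize(im[20:130,200:320,::-1],None,fx=5,fy=5,interpolation=cv2.INTER_CUBIC))
im,c=snap('scene','pics/s5.png')
cv2.imwrite('pics/s5z.png',cv2.resize(im[100:190,240:380,::-1],None,fx=5,fy=5,interpolation=cv2.INTER_CUBIC))
E
```

```text
time: 6.8
ee_pos: [0.4917, 0.0207, 0.2075]
tool_rot: [0.706, -0.705, 0.045, -0.048]
contact_force: [-0.3, -0.1, 0.8]
gripper_width: -0.0002
```

View pics/w5z.png

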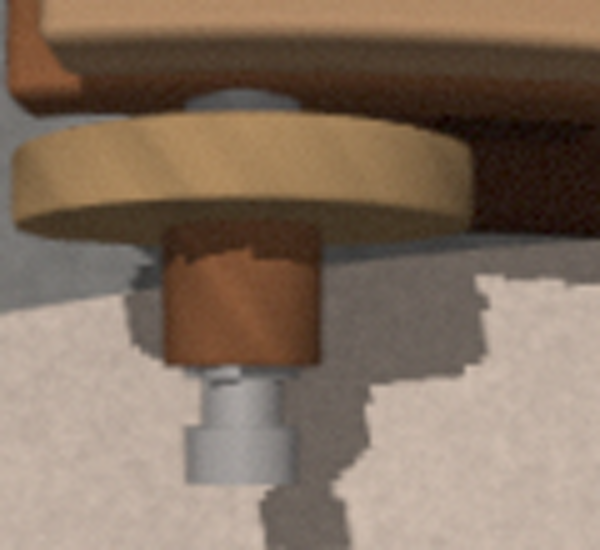

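View pics/s5z.png

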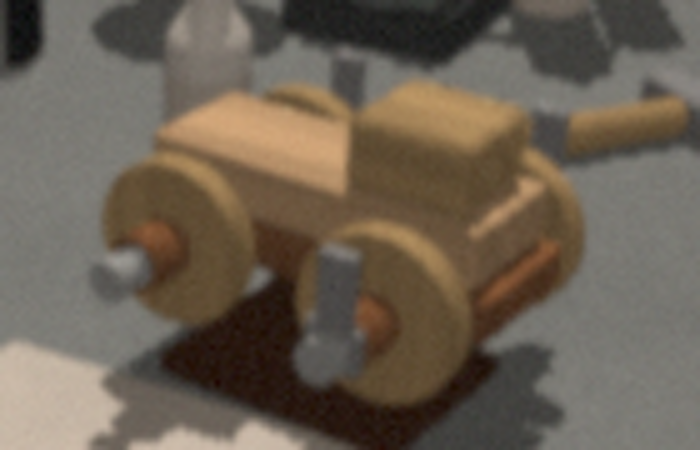

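Wheel is home: the groove shows just outside the hub at zoom y 378–427, and the axle tip is at y 482. Measuring it.

Run:
```python
from h import *
import pickle
np.set_printoptions(precision=4,suppress=True)
c=pickle.load(open('w5.pkl','rb'))
g=lambda x,y:(200+x/5-.4,20+y/5-.4)
print("groove in/out/tip",onz(c,[g(241,378)],.085,True),onz(c,[g(241,427)],.085,True),onz(c,[g(241,482)],.085,True))
P=onz(c,[g(240,455),g(242,400),g(242,300)],.075,True);print("axis",P)
s=telemetry.sense();print(s['ee_pos'],Rq(s['tool_rot']).as_matrix())
```

```text
groove in/out/tip [[0.4978 0.1054 0.085 ]] [[0.4967 0.0971 0.085 ]] [[0.4954 0.0877 0.085 ]]
axis [[0.4956 0.0919 0.075 ]
 [0.4973 0.1015 0.075 ]
 [0.4997 0.1191 0.075 ]]
[0.4905 0.0212 0.2058] [[ 0.9916 -0.0005  0.1296]
 [-0.1296  0.0007  0.9916]
 [-0.0006 -1.      0.0006]]
```

```bash
python3 -m handwheel '[[[0.009,-0.043,0,0,0,-0.03],[0.018,-0.086,0,0,0,-0.06],[0.026,-0.129,0,0,0,-0.095],[0.035,-0.172,0,0,0,-0.126],[0.044,-0.215,0,0,0,-0.158],[0.053,-0.258,-0.02,0,0,-0.19],[0.061,-0.3,-0.04,0,0,-0.22],[0.070,-0.343,-0.06,0,0,-0.253]]]' 0.4 60 && python3 -m handwheel '[[[0,0,0,0,0,0],[0,0,0,0,0,0],[0,0,0,0,0,0]]]'
python3 - <<'E'
from h import *
im,c=snap('wrist','pics/w6.png')
import pickle;pickle.dump(c,open('w6.pkl','wb'))
s=telemetry.sense();print(s['ee_pos'],Rq(s['tool_rot']).as_matrix())
E
```

```text
time: 7.7
ee_pos: [0.5611, -0.3225, 0.1439]
tool_rot: [0.695, -0.694, 0.135, -0.134]
contact_force: [0.7, 0.5, -0.3]
gripper_width: 0.0514
time: 8.0
ee_pos: [0.5614, -0.32, 0.1457]
tool_rot: [0.695, -0.694, 0.134, -0.134]
contact_force: [0.0, 1.0, 0.1]
gripper_width: 0.0515
[ 0.56153504 -0.32000981  0.14635346] [[ 9.28414560e-01  1.59648776e-04  3.71545930e-01]
 [-3.71545813e-01  1.30233449e-03  9.28413708e-01]
 [-3.35656966e-04 -9.99999139e-01  1.26842313e-03]]
```

View pics/w6.png

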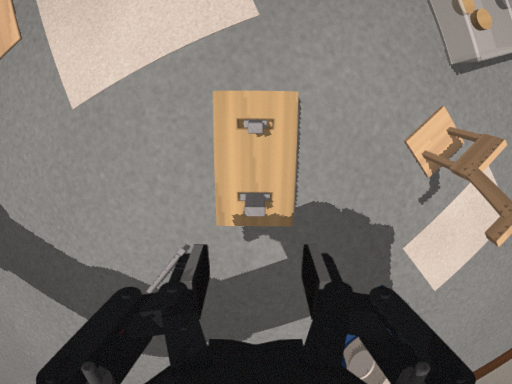

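Run:
```python
import cv2
im=cv2.imread('pics/w6.png')
cv2.imwrite('pics/w6z.png',cv2.resize(im[180:235,225:290],None,fx=8,fy=8,interpolation=cv2.INTER_CUBIC))
```

```text
(no output)
```

View pics/w6z.png

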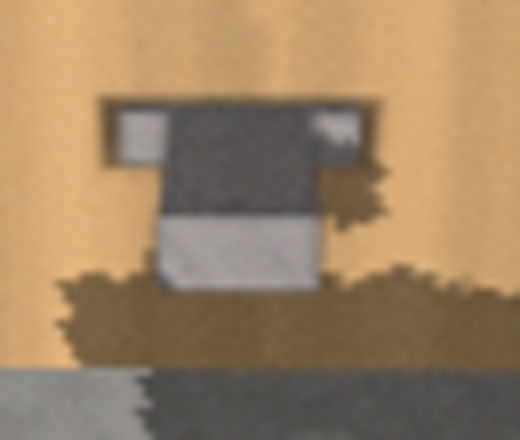

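Run:
```python
from h import *
import pickle
np.set_printoptions(precision=4,suppress=True)
c=pickle.load(open('w6.pkl','rb'))
g=lambda x,y:(225+x/8-.44,180+y/8-.44)
print(onz(c,[g(239,252),g(158,252),g(319,252),g(240,215),g(240,291)],.065,True))
s=telemetry.sense();T=Rq(s['tool_rot']).as_matrix();
p=onz(c,[g(239,252)],.065,True)[0]; print(T.T@(p-s['ee_pos']),s['ee_pos'])
```

```text
[[ 0.5608 -0.3221  0.065 ]
 [ 0.5536 -0.3192  0.065 ]
 [ 0.5679 -0.3249  0.065 ]
 [ 0.5623 -0.3186  0.065 ]
 [ 0.5594 -0.3259  0.065 ]]
[ 0.0001  0.0814 -0.0023] [ 0.5615 -0.32    0.1464]
```

```bash
python3 -m handwheel '[[[-0.0008,-0.0021,-0.03,0,0,0],[-0.0008,-0.0021,-0.06,0,0,0],[-0.0008,-0.0021,-0.085,0,0,0],[-0.0008,-0.0021,-0.097,0,0,0],[-0.0008,-0.0021,-0.097,0,0,0],[-0.0008,-0.0021,-0.097,0,0,0]]]' && python3 -m handwheel '[[[0,0,0,0,0,0],[0,0,0,0,0,0],[0,0,0,0,0,0],[0,0,0,0,0,0],[0,0,0,0,0,0],[0,0,0,0,0,0]]]' 1 60;  python3 - <<'E'
from h import *
im,c=snap('wrist','pics/w7.png')
s=telemetry.sense();print(s['ee_pos'],s['contact_force'])
E
```

```text
time: 8.65
ee_pos: [0.5609, -0.3241, 0.0506]
tool_rot: [-0.694, 0.694, -0.134, 0.135]
contact_force: [0.5, -0.7, 0.2]
gripper_width: 0.0511
time: 9.25
ee_pos: [0.5606, -0.3249, 0.0503]
tool_rot: [-0.694, 0.694, -0.134, 0.136]
contact_force: [-1.4, 0.4, 6.8]
gripper_width: 0.015
[ 0.5606137  -0.32491432  0.05033072] [-1.54439159  0.29194413  6.03203381]
```

View pics/w7.png

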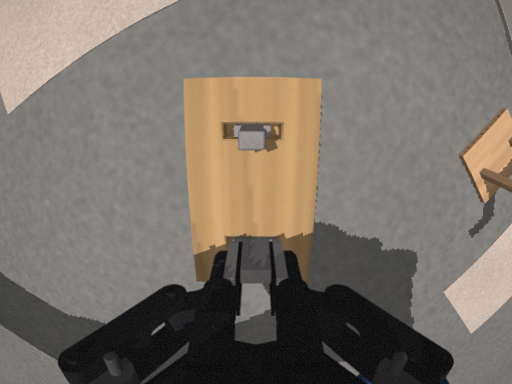

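The jaws hold the tab at 15 mm width, px (256,262). Lifting straight up.

```bash
python3 -m handwheel '[[[0,0,0.01,0,0,0],[0,0,0.025,0,0,0],[0,0,0.05,0,0,0],[0,0,0.09,0,0,0],[0,0,0.13,0,0,0],[0,0,0.15,0,0,0],[0,0,0.15,0,0,0]]]'
python3 - <<'E'
from h import *
im,c=snap('wrist','pics/w8.png')
im2,c=snap('scene','pics/s8.png');im3,c=snap('top','pics/t8.png')
cv2.imwrite('pics/m8.png',np.hstack([cv2.resize(im2[150:350,80:280,::-1],(400,400),interpolation=cv2.INTER_CUBIC),cv2.resize(im[180:330,180:330,::-1],(400,400),interpolation=cv2.INTER_CUBIC)]))
s=telemetry.sense();print(s['ee_pos'],s['contact_force'],s['gripper_width'])
E
```

```text
time: 10.0
ee_pos: [0.5618, -0.325, 0.2044]
tool_rot: [-0.693, 0.695, -0.133, 0.137]
contact_force: [0.1, 0.8, -0.4]
gripper_width: 0.0148
[ 0.55940068 -0.32455688  0.19903118] [-0.08359435  0.54269403 -0.85960647] 0.014749950967754125
```

View pics/m8.png

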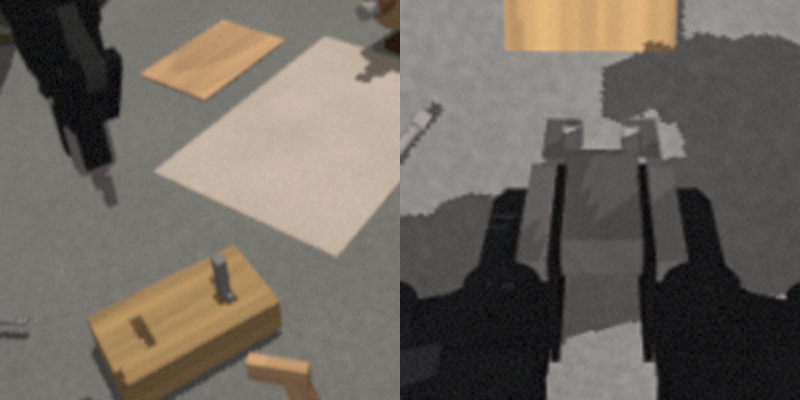

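View pics/t8.png

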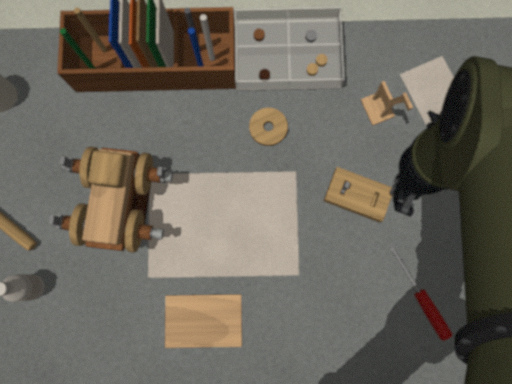

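The large clip is held mouth down, and the small one is still in the rack's other slot at scene-crop (220,280). Next I'm checking the clip's tilt and offset in the jaws.

Run:
```python
import cv2
im=cv2.imread('pics/w8.png')
cv2.imwrite('pics/w8z.png',cv2.resize(im[215:315,215:300],None,fx=7,fy=6,interpolation=cv2.INTER_CUBIC))
```

View pics/w8z.png

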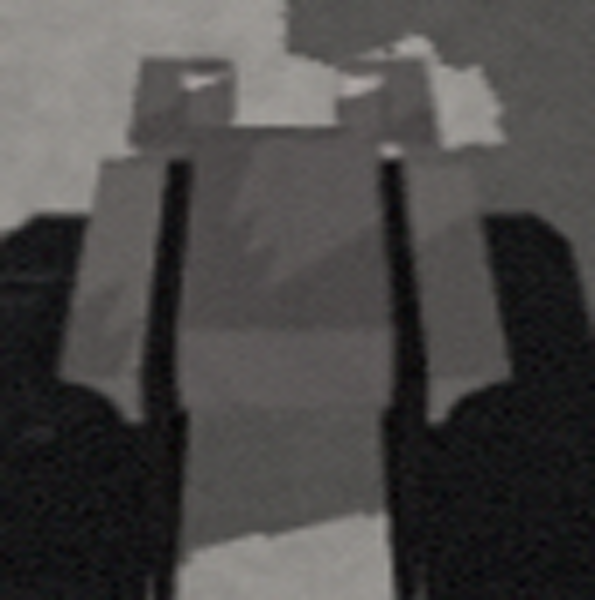

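Run:
```python
from h import *
np.set_printoptions(precision=4,suppress=True)
c=optics.get_calibration('wrist'); s=telemetry.sense(); T=Rq(s['tool_rot']).as_matrix()
R=c['world_to_cam'][:3,:3]; cp=T.T@(-R.T@c['world_to_cam'][:3,3]-s['ee_pos'])
g=lambda x,y:(215+x/7-.43,215+y/6-.42)
def aty(uv,y):
    o,d=ray(c,uv,True); d=d[0]@T; return cp+d*((y-cp[1])/d[1])
print(s['ee_pos'],cp)
for n,uv,y in [("tabtop front L",g(183,328),-.0147),("tabtop front R",g(390,328),-.0147),("tabtop back L",g(180,406),-.0147),("back R",g(388,406),-.0147),("crown under front",g(285,127),.024),("lip L outer",g(140,62),.0403),("lip L inner",g(235,62),.0403),("lip R in",g(337,62),.0403),("lip R out",g(430,62),.0403)]:
    print(n,aty(uv,y))
```

```text
[ 0.5594 -0.3246  0.199 ] [ 0.0011 -0.1314  0.0841]
tabtop front L [-0.0058 -0.0147  0.0072]
tabtop front R [ 0.008  -0.0147  0.0072]
tabtop back L [-0.0062 -0.0147 -0.0004]
back R [ 0.008  -0.0147 -0.0004]
crown under front [0.001  0.024  0.0052]
lip L outer [-0.0122  0.0403  0.0046]
lip L inner [-0.0036  0.0403  0.0046]
lip R in [0.0057 0.0403 0.0046]
lip R out [0.0142 0.0403 0.0046]
```

```bash
python3 -m handwheel '[[[-0.008,0.05,0.005,0,0,0.03],[-0.016,0.1,0.005,0,0,0.06],[-0.024,0.15,0.005,0,0,0.09],[-0.032,0.2,0.005,0,0,0.12],[-0.04,0.25,0.005,0,0,0.155],[-0.048,0.3,0.005,0,0,0.19],[-0.056,0.35,0.005,0,0,0.22],[-0.065,0.4,0.005,0,0,0.248]]]' - 80 && python3 -m handwheel '[[[0,0,0,0,0,0],[0,0,0,0,0,0],[0,0,0,0,0,0],[0,0,0,0,0,0]]]'
python3 - <<'E'
from h import *
im,c=snap('wrist','pics/w9.png')
s=telemetry.sense();print(s['ee_pos'],s['contact_force'],Rq(s['tool_rot']).as_matrix())
E
```

```text
time: 10.95
ee_pos: [0.4947, 0.0715, 0.2033]
tool_rot: [-0.705, 0.706, -0.048, 0.047]
contact_force: [0.4, 0.8, -1.0]
gripper_width: 0.0138
time: 11.35
ee_pos: [0.496, 0.0683, 0.2037]
tool_rot: [-0.705, 0.706, -0.049, 0.049]
contact_force: [0.4, -0.4, -0.3]
gripper_width: 0.014
[0.49607218 0.06835286 0.20385523] [ 0.89384931 -0.17949527 -0.58173957] [[ 9.90387351e-01 -1.00121033e-03  1.38318088e-01]
 [-1.38318568e-01 -4.27032979e-04  9.90387697e-01]
 [-9.32520011e-04 -9.99999408e-01 -5.61414041e-04]]
```

View pics/w9.png

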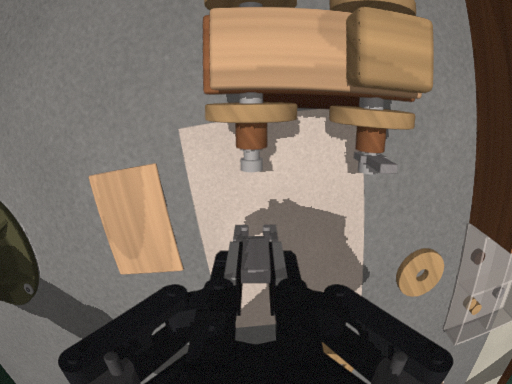

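Run:
```python
from h import *
np.set_printoptions(precision=4,suppress=True)
im=cv2.imread('pics/w9.png')
cv2.imwrite('pics/w9z.png',cv2.resize(im[110:185,215:285],None,fx=8,fy=8,interpolation=cv2.INTER_CUBIC))
```

```text
(no output)
```

View pics/w9z.png

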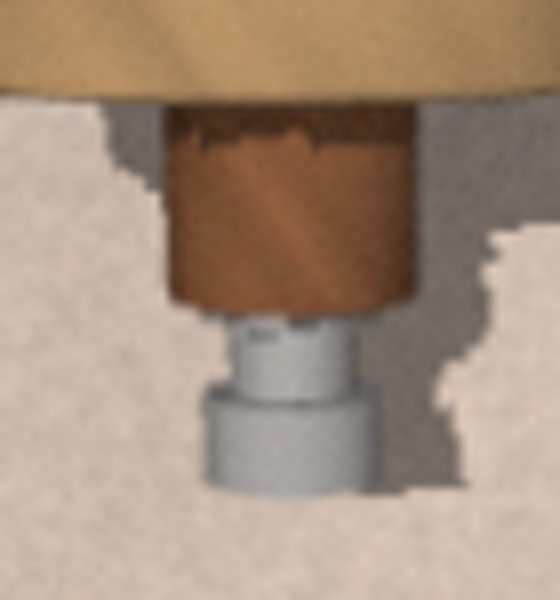

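Run:
```python
from h import *
np.set_printoptions(precision=4,suppress=True)
c=optics.get_calibration('wrist'); s=telemetry.sense(); T=Rq(s['tool_rot']).as_matrix()
g=lambda x,y:(215+x/8-.44,110+y/8-.44)
for uv,z in [(g(291,440),.075),(g(293,365),.075),(g(291.5,220),.075),(g(291,400),.085),(g(291,490),.075)]:
    p=onz(c,uv,z,True)[0]; print(p, T.T@(p-s['ee_pos']))
```

```text
[0.496  0.0913 0.075 ] [-0.0032  0.1288  0.0228]
[0.4974 0.0998 0.075 ] [-0.0029  0.1288  0.0314]
[0.4996 0.116  0.075 ] [-0.003   0.1288  0.0478]
[0.4971 0.098  0.085 ] [-0.003   0.1188  0.0296]
[0.4951 0.0856 0.075 ] [-0.0032  0.1288  0.017 ]
```

```bash
python3 -m handwheel '[[[-0.0009,0.0228,-0.02,0,0,0],[-0.0009,0.0228,-0.045,0,0,0],[-0.0009,0.0228,-0.06,0,0,0],[-0.0009,0.0228,-0.069,0,0,0],[-0.0009,0.0228,-0.069,0,0,0],[-0.0009,0.0228,-0.069,0,0,0],[-0.0009,0.0228,-0.069,0,0,0]]]'
python3 - <<'E'
from h import *
im,c=snap('wrist','pics/w10.png')
im2,c=snap('scene','pics/s10.png')
cv2.imwrite('pics/m10.png',np.hstack([cv2.resize(im2[100:190,240:330,::-1],(400,400),interpolation=cv2.INTER_CUBIC),cv2.resize(im[190:270,215:295,::-1],(400,400),interpolation=cv2.INTER_CUBIC)]))
s=telemetry.sense();print(s['ee_pos'],s['contact_force'],s['gripper_width'])
E
```

```text
time: 12.1
ee_pos: [0.4957, 0.0927, 0.1362]
tool_rot: [0.706, -0.705, 0.048, -0.049]
contact_force: [-0.8, 0.3, 0.1]
gripper_width: 0.0143
[0.49554804 0.09273546 0.13605305] [ 0.40462716 -0.12647687  0.0583926 ] 0.01395675729558304
```

View pics/m10.png

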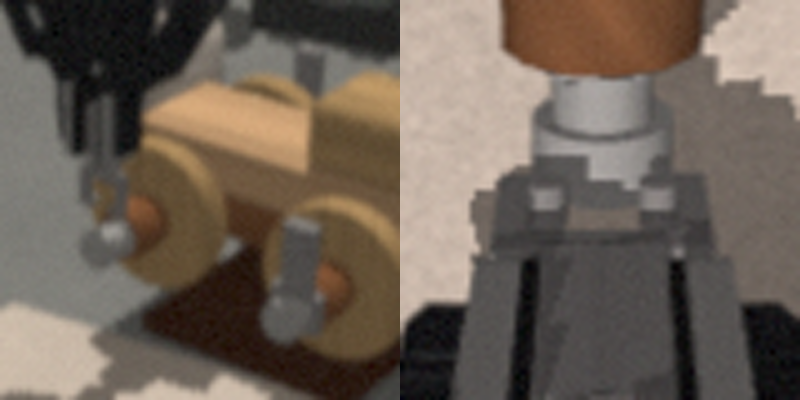

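Clip and axle are centred on each other (crop x about 603 and 602), with the clip just outboard of the groove. Lowering to 18 mm above the axis, then feeling inward for the hub face.

```bash
python3 -m handwheel '[[[0,0,-0.006,0,0,0],[0,0,-0.0115,0,0,0],[0,0,-0.0115,0,0,0],[0,0,-0.0115,0,0,0]]]'; python3 -m handwheel '[[[0.0003,0.002,0,0,0,0],[0.0005,0.004,0,0,0,0],[0.0008,0.006,0,0,0,0],[0.0008,0.006,0,0,0,0],[0.0008,0.006,0,0,0,0]]]'
```

```text
time: 12.6
ee_pos: [0.4951, 0.0928, 0.1237]
tool_rot: [0.705, -0.705, 0.048, -0.048]
contact_force: [2.0, 0.5, -0.1]
gripper_width: 0.0138
time: 13.1
ee_pos: [0.4958, 0.0989, 0.1238]
tool_rot: [-0.705, 0.705, -0.048, 0.048]
contact_force: [0.2, -0.7, -1.9]
gripper_width: 0.0138
```

```bash
for k in 1; do python3 -m handwheel '[[[0.0001,0.001,0,0,0,0],[0.0003,0.002,0,0,0,0],[0.0003,0.002,0,0,0,0]]]'; python3 -m handwheel '[[[0.0001,0.001,0,0,0,0],[0.0001,0.001,0,0,0,0]]]';python3 -m handwheel '[[[0.0001,0.001,0,0,0,0],[0.0001,0.001,0,0,0,0]]]'; python3 -m handwheel '[[[0.0001,0.001,0,0,0,0],[0.0001,0.001,0,0,0,0]]]'; done
```

```text
time: 13.4
ee_pos: [0.4962, 0.1009, 0.1239]
tool_rot: [0.706, -0.705, 0.048, -0.048]
contact_force: [0.2, 0.3, -0.6]
gripper_width: 0.0138
time: 13.6
ee_pos: [0.4963, 0.1019, 0.1238]
tool_rot: [0.706, -0.705, 0.048, -0.048]
contact_force: [0.2, -0.5, -0.8]
gripper_width: 0.0141
time: 13.8
ee_pos: [0.4964, 0.1028, 0.1238]
tool_rot: [-0.705, 0.705, -0.048, 0.048]
contact_force: [-0.1, -0.9, -0.0]
gripper_width: 0.0137
time: 14.0
ee_pos: [0.4964, 0.1031, 0.1238]
tool_rot: [-0.705, 0.706, -0.048, 0.048]
contact_force: [-0.0, -1.9, 1.1]
gripper_width: 0.0139
```

```bash
python3 -m handwheel '[[[0.0001,0.001,0,0,0,0],[0.0001,0.001,0,0,0,0]]]'
python3 - <<'E'
from h import *
im,c=snap('wrist','pics/w11.png')
im2,c=snap('scene','pics/s11.png')
cv2.imwrite('pics/m11.png',np.hstack([cv2.resize(im2[100:190,240:330,::-1],(400,400),interpolation=cv2.INTER_CUBIC),cv2.resize(im[190:270,215:295,::-1],(400,400),interpolation=cv2.INTER_CUBIC)]))
s=telemetry.sense();print(s['ee_pos'],s['contact_force'],s['gripper_width'])
E
```

```text
time: 14.2
ee_pos: [0.4964, 0.1035, 0.1238]
tool_rot: [-0.705, 0.706, -0.049, 0.048]
contact_force: [0.4, -5.2, 2.1]
gripper_width: 0.0141
[0.49645525 0.1034645  0.12377064] [-0.28824395 -4.57617202  1.31157501] 0.014104500683078829
```

View pics/m11.png

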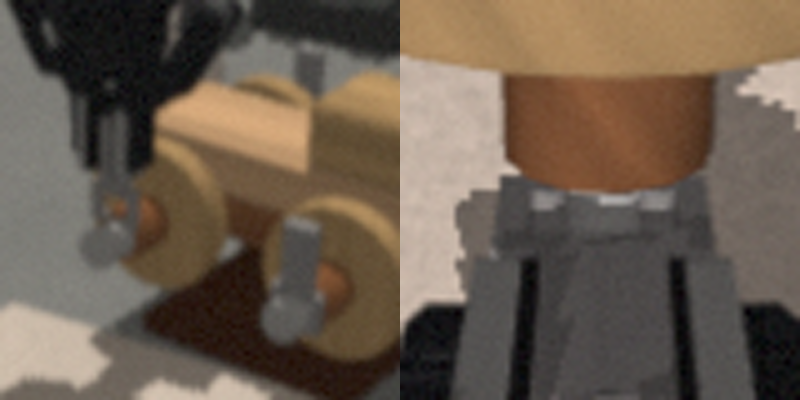

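Hub face found: clip contact at TCP y ≈ 0.103, rising to 5 N. Backing out 3.25 mm to the groove centre, which agrees with the visual estimate.

```bash
python3 -m handwheel '[[[-0.0004,-0.0028,0,0,0,0],[-0.0007,-0.005,0,0,0,0],[-0.0007,-0.005,0,0,0,0],[-0.0007,-0.005,0,0,0,0]]]'; python3 -m handwheel '[[[0,0,-0.001,0,0,0],[0,0,-0.001,0,0,0]]]';  python3 -m handwheel '[[[0,0,-0.001,0,0,0],[0,0,-0.001,0,0,0]]]'; python3 -m handwheel '[[[0,0,-0.001,0,0,0],[0,0,-0.001,0,0,0]]]'
```

```text
time: 14.7
ee_pos: [0.4959, 0.1001, 0.1239]
tool_rot: [0.706, -0.705, 0.048, -0.048]
contact_force: [0.5, -1.1, -0.6]
gripper_width: 0.014
time: 14.9
ee_pos: [0.4958, 0.1, 0.1227]
tool_rot: [0.706, -0.705, 0.048, -0.048]
contact_force: [-0.0, -0.6, -0.3]
gripper_width: 0.0143
time: 15.1
ee_pos: [0.4958, 0.0998, 0.1217]
tool_rot: [0.705, -0.705, 0.048, -0.048]
contact_force: [-0.5, -0.2, -0.1]
gripper_width: 0.014
time: 15.3
ee_pos: [0.4958, 0.0998, 0.1207]
tool_rot: [-0.705, 0.705, -0.048, 0.048]
contact_force: [0.2, -0.5, -1.1]
gripper_width: 0.0139
```

```bash
python3 -m handwheel '[[[0,0,-0.001,0,0,0],[0,0,-0.001,0,0,0]]]';  python3 -m handwheel '[[[0,0,-0.001,0,0,0],[0,0,-0.001,0,0,0]]]'; python3 -m handwheel '[[[0,0,-0.001,0,0,0],[0,0,-0.001,0,0,0]]]';python3 -m handwheel '[[[0,0,-0.001,0,0,0],[0,0,-0.001,0,0,0]]]'
```

```text
time: 15.5
ee_pos: [0.4961, 0.0998, 0.1199]
tool_rot: [0.706, -0.705, 0.048, -0.048]
contact_force: [0.2, -0.1, -0.8]
gripper_width: 0.0143
time: 15.7
ee_pos: [0.4964, 0.0999, 0.1191]
tool_rot: [0.706, -0.705, 0.048, -0.048]
contact_force: [0.8, -0.1, 1.8]
gripper_width: 0.0144
time: 15.9
ee_pos: [0.4965, 0.1001, 0.1183]
tool_rot: [0.706, -0.705, 0.048, -0.049]
contact_force: [1.6, -0.1, 4.6]
gripper_width: 0.0142
time: 16.1
ee_pos: [0.4966, 0.1002, 0.1175]
tool_rot: [0.706, -0.705, 0.047, -0.049]
contact_force: [0.4, -0.4, 6.2]
gripper_width: 0.0137
```

```bash
python3 -m handwheel '[[[0.0003,0,-0.001,0,0,0],[0.0005,0,-0.002,0,0,0],[0.0005,0,-0.002,0,0,0]]]';  python3 -m handwheel '[[[0,0,-0.001,0,0,0],[0,0,-0.002,0,0,0],[0,0,-0.002,0,0,0]]]'; python3 -m handwheel '[[[0,0,-0.001,0,0,0],[0,0,-0.001,0,0,0]]]';python3 -m handwheel '[[[0,0,-0.001,0,0,0],[0,0,-0.001,0,0,0]]]'
```

```text
time: 16.4
ee_pos: [0.4966, 0.1002, 0.115]
tool_rot: [0.706, -0.705, 0.048, -0.048]
contact_force: [1.0, 1.4, 0.0]
gripper_width: 0.0137
time: 16.7
ee_pos: [0.4963, 0.0994, 0.1124]
tool_rot: [-0.705, 0.706, -0.048, 0.048]
contact_force: [2.5, 0.6, -2.7]
gripper_width: 0.0139
time: 16.9
ee_pos: [0.4961, 0.0995, 0.1112]
tool_rot: [-0.705, 0.706, -0.048, 0.048]
contact_force: [2.6, 0.5, -5.5]
gripper_width: 0.0136
time: 17.1
ee_pos: [0.4962, 0.0997, 0.1105]
tool_rot: [-0.705, 0.706, -0.048, 0.048]
contact_force: [2.2, -0.6, -5.8]
gripper_width: 0.014
```

```bash
python3 -m handwheel '[[[0,0,-0.001,0,0,0],[0,0,-0.002,0,0,0],[0,0,-0.002,0,0,0]]]';  python3 -m handwheel '[[[0,0,-0.001,0,0,0],[0,0,-0.001,0,0,0]]]'; python3 -m handwheel '[[[0,0,-0.001,0,0,0],[0,0,-0.001,0,0,0]]]'; python3 -m handwheel '[[[0,0,-0.001,0,0,0],[0,0,-0.001,0,0,0]]]'
python3 - <<'E'
from h import *
im,c=snap('wrist','pics/w12.png')
im2,c=snap('scene','pics/s12.png')
cv2.imwrite('pics/m12.png',np.hstack([cv2.resize(im2[100:190,240:330,::-1],(400,400),interpolation=cv2.INTER_CUBIC),cv2.resize(im[190:270,215:295,::-1],(400,400),interpolation=cv2.INTER_CUBIC)]))
E
```

```text
time: 17.4
ee_pos: [0.4963, 0.0997, 0.1087]
tool_rot: [-0.705, 0.705, -0.048, 0.048]
contact_force: [2.3, 0.0, -5.0]
gripper_width: 0.014
time: 17.6
ee_pos: [0.4963, 0.0998, 0.1077]
tool_rot: [-0.705, 0.705, -0.048, 0.048]
contact_force: [1.7, 0.5, -3.1]
gripper_width: 0.0141
time: 17.8
ee_pos: [0.4963, 0.0998, 0.1068]
tool_rot: [-0.705, 0.705, -0.048, 0.048]
contact_force: [0.7, 0.2, -0.5]
gripper_width: 0.0142
time: 18.0
ee_pos: [0.4964, 0.0999, 0.1061]
tool_rot: [-0.705, 0.705, -0.048, 0.048]
contact_force: [-0.5, -0.1, 3.1]
gripper_width: 0.0143
```

View pics/m12.png

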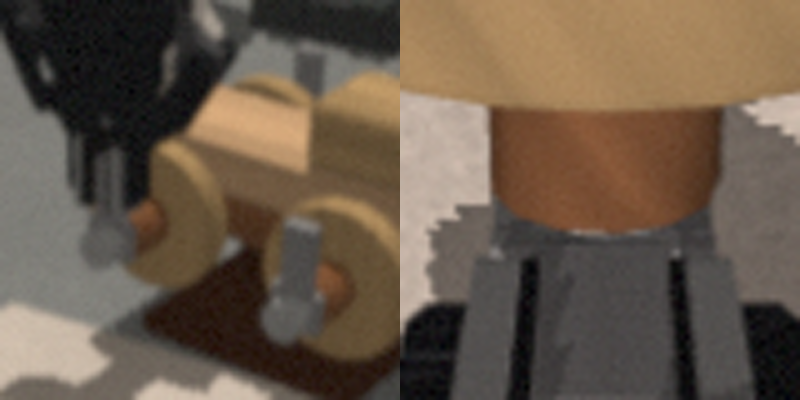

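It snapped through and the crown is now in contact, with the bore on the axis. One more small press, then release and rise.

```bash
python3 -m handwheel '[[[0,0,-0.001,0,0,0],[0,0,-0.001,0,0,0]]]';python3 -m handwheel '[[[0,0,0.001,0,0,0],[0,0,0.001,0,0,0]]]'; python3 -m handwheel '[[[0,0,0,0,0,0],[0,0,0,0,0,0],[0,0,0,0,0,0],[0,0,0,0,0,0]]]' 0.4 ; python3 -m handwheel '[[[0,0,0.01,0,0,0],[0,0,0.03,0,0,0],[0,-0.01,0.06,0,0,0],[0,-0.04,0.09,0,0,0],[0,-0.08,0.11,0,0,0],[0,-0.08,0.11,0,0,0],[0,-0.08,0.11,0,0,0]]]'
python3 - <<'E'
from h import *
im,c=snap('wrist','pics/w13.png')
import pickle;pickle.dump(c,open('w13.pkl','wb'))
im2,c=snap('scene','pics/s13.png');im3,c=snap('top','pics/t13.png')
cv2.imwrite('pics/m13.png',np.hstack([cv2.resize(im2[100:190,240:330,::-1],(400,400),interpolation=cv2.INTER_CUBIC),cv2.resize(im[70:190,205:325,::-1],(400,400),interpolation=cv2.INTER_CUBIC)]))
E
```

```text
time: 18.3
ee_pos: [0.4965, 0.0999, 0.1058]
tool_rot: [-0.705, 0.706, -0.048, 0.048]
contact_force: [-3.4, -1.1, 13.0]
gripper_width: 0.014
time: 18.5
ee_pos: [0.4964, 0.0998, 0.106]
tool_rot: [0.706, -0.705, 0.048, -0.048]
contact_force: [-1.5, -0.2, 4.5]
gripper_width: 0.014
time: 18.9
ee_pos: [0.4963, 0.0997, 0.1057]
tool_rot: [-0.705, 0.705, -0.048, 0.048]
contact_force: [-0.5, -0.4, 0.2]
gripper_width: 0.0512
time: 19.6
ee_pos: [0.4966, 0.0187, 0.2168]
tool_rot: [-0.705, 0.705, -0.049, 0.05]
contact_force: [-0.9, 0.9, -0.0]
gripper_width: 0.0514
```

View pics/m13.png

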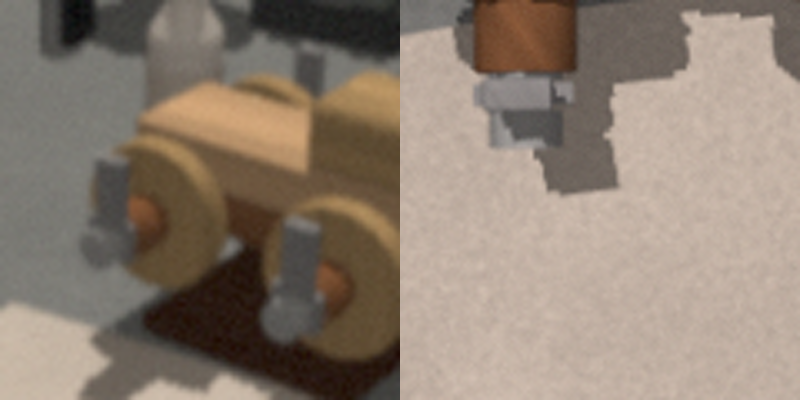

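View pics/t13.png

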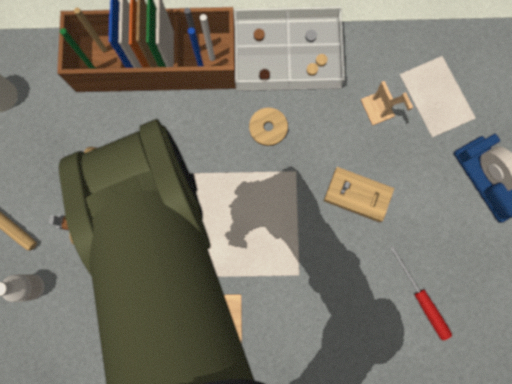

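The clip now stands on the axle like its neighbour (scene crop tab 95–130, 155–235), and the small clip is still in the rack at top px (346,186). A last check on the tab height.

Run:
```python
from h import *
import pickle
np.set_printoptions(precision=4,suppress=True)
cw=pickle.load(open('w13.pkl','rb')); cs=optics.get_calibration('scene')
k=400/90; kw=400/120
a=ray(cs,(240+112/k,100+158/k)); b=ray(cw,(205+(515-400)/kw-.35,70+94/kw-.35),True)
print(tri([a,b]), "expected scene px",proj(cs,[.4965,.1025,.121]),(240+112/k,100+158/k))
# neighbour as reference, same method
print("wrist exp px",proj(cw,[.4965,.1025,.121],True),(205+(515-400)/kw,70+94/kw))
```

```text
[0.4975 0.1023 0.1204] expected scene px [[264.5908 135.1408]] (265.2, 135.55)
wrist exp px [[238.4393  97.3203]] (239.5, 98.2)
```

Tab top triangulates to z = 0.120 m against an expected 0.121 m, at the groove's y, so the clip is seated. Handing in.

Run:
```python
from cell import workorder
print(workorder.close_job())
```

```text
the job is handed in; nothing more can be done
None
```

The cart is finished and the job handed in at about 20 s of the 72 s allowed. No verdict was reported.

- **Wheel:** I pushed it inward until it stopped. The push peaked at about 19 N total, and the groove showed just outside the hub afterwards.
- **Clip:** I took the larger clip (16 mm tab) from the rack and felt for the hub face with it, at about 5 N. I then backed out 3.25 mm and pressed down. It met the groove about 13 mm above the axle's axis, as described, and snapped through at about 6 N. A final press of about 13 N confirmed the crown was in contact, and then I let go.
- **Last checks:** The tab top measured 120.4 mm above the desk against about 121 mm expected, and lay over the groove. The contact force read near zero, the gripper was clear, and the small clip was still in its slot.
- **Disagreements:** The groove's position along the axle came out at 101.3 mm by camera and 102.7 mm by the push on the wheel (world y), and the hub touch fitted both. In the wrist picture the clip looked about 2° tilted in the jaws, which I put down to camera calibration.

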